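# Pack the stripped cap-counting head, heaviest part lowest, and zero its counter

### The job

The sampling conveyor's cap-counting head is being exchanged: pack the three parts of the old one flat, lengthwise and right way up in the grey tote, heaviest lowest - the dark iron casting on the tote's floor, the aluminium cover on the casting, the orange gasket frame on the cover - setting each down, not dropping it. So that the new head counts from nothing, also turn the counter's red reset knob anticlockwise right back to its zero stop (before or after the packing). Leave the gate and everything else on the worktop where it is.

Things in the scene. Friction and masses are not known exactly. Their poses are not given: they have to be found in the camera images.
- casting: dark iron housing, an open frame 150 x 96 x 32 mm, 0.75 to 0.97 kg, walls 6 mm, round bosses in the inside corners. A web 12 mm thick and full height runs along y across the middle, between two through openings 63 (x) by 84 mm (y): pinch its middle, closing along x. Origin: centre of underside; x along the length, z up. A half turn looks the same
- cover: bright aluminium cover 150 x 96 x 22 mm, about 0.16 kg: 4 mm flat top panel with its edges turned down. Two through windows, 52 (x) by 66 mm (y), leave a bridge along y in the middle, 16 mm wide (x), 22 mm deep: pinch its middle, closing along x. Origin: centre of underside; x along the length, z up through the panel. A half turn looks the same
- gasket: stiff flat orange plastic gasket frame 150 x 96 x 8 mm, about 0.07 kg, with the same two through windows as the cover (52 x 66 mm) and a bridge 16 mm wide (x), 8 mm thick between them: pinch its middle, closing along x. Origin: centre of underside; x along the length, z up. A half turn looks the same
- tote: open grey plastic tote, empty, fixed: outside 174 (x) x 120 (y) x 72 mm high, inside 166 x 112 mm, walls and floor 4 mm, 4 mm lip outside the rim. Origin: centre of the underside on the worktop; x along the length, z up. When packed, the undersides of casting, cover and gasket lie 4, 36 and 58 mm above the tote's origin
- counter: cap counter, a fixed grey box 100 x 96 x 50 mm high with a white dial (86 mm across) on its top and the red reset knob in the dial's centre. Origin: centre of the underside; the red zero mark of the dial is on its -x side (towards the robot)
- reset_knob (a joint): angle of the reset knob, rad: 0 at its zero stop (pointer end of the wing at the red mark), growing clockwise seen from above; it starts between 0.5 and 1.4 and must be turned back anticlockwise to 0, a hard stop. Light friction (about 0.04 Nm) holds it where it is left
- knob_grip (a point): on the reset knob's axis at the height to grip, 75 mm above the worktop. The knob is an upright red wing 46 mm long (x), 14 mm thick, from 55 to 87 mm above the worktop, on a black disc 48 mm across whose top is 57 mm up. x runs along the wing, away from its white pointer end; z up; turns with the knob
- gate_tip (a point): top of the free end of the small hinged steel gate, an upright plate 140 mm long and 86 mm high; its hinge post (100 mm high) stands 140 mm further away from the robot (+x, within 0.3 rad), before the conveyor's end. Leave the gate alone: it swings if pushed
- bottle: brown glass beer bottle, standing, 61 mm across, 235 mm high. Origin: centre of its foot. Leave alone
- pusher: rubber-tipped aluminium pusher lying flat, 175 mm long along its y (from -116 to +59 mm), 44 mm wide at the rubber tip (+y end), 20 mm high. Origin under the bar. Leave alone
- thread_gauge: yellow plastic thread gauge lying flat, 138 mm long along its y, 40 mm wide, 6 mm thick. Origin under its middle. Leave alone
- cap_a: silver crown cap, 32 mm across, 6 mm high. Origin: centre of its underside. Leave alone
- cap_b: the other silver crown cap, same size. Leave alone
- spanner: steel spanner lying at the right edge, 170 mm long along its x. Leave alone
- carton: small cardboard carton standing at the right, 85 x 62 x 75 mm high. Origin: centre of its underside. Leave alone
Mind the look-alikes: they are no part of the job. Leave any pink look-alike of the tote alone.

How it is judged:
At the end, for the whole second after the job is handed in: Casting on the tote's floor, cover on it, gasket frame on top (heights within 4 to 6 mm), each within 16 mm of the tote's middle both ways, level and right way up within 0.08 rad, lengthwise within 0.25 rad and at rest; the reset knob within 0.08 rad of its zero stop (x of casting in the frame of tote between -0.016 and 0.016 m and y of casting in the frame of tote between -0.016 and 0.016 m and z of casting in the frame of tote between 0.001 and 0.009 m and angle between each of casting, cover, gasket's own z axis and vertical below 0.08 rad and angle between the x axis of each of casting, cover, gasket and the x axis of tote, either way round below 0.25 rad and linear speed of each of casting, cover, gasket below 0.02 m/s and x of cover in the frame of tote between -0.016 and 0.016 m and y of cover in the frame of tote between -0.016 and 0.016 m and z of cover in the frame of tote between 0.032 and 0.042 m and x of gasket in the frame of tote between -0.016 and 0.016 m and y of gasket in the frame of tote between -0.016 and 0.016 m and z of gasket in the frame of tote between 0.053 and 0.065 m and value of joint reset_knob below 0.08 rad); the robot touches nothing.
It fails at once if the casting, cover or gasket is dropped from more than about 20 mm, or thrown ((contact force between each of the fingers, the arm and casting below 0.05 N and linear speed of casting above 0.65 m/s) or (contact force between each of the fingers, the arm and cover below 0.05 N and linear speed of cover above 0.65 m/s) or (contact force between each of the fingers, the arm and gasket below 0.05 N and linear speed of gasket above 0.65 m/s)).
It fails at once if a bystander (bottle, pusher, thread gauge, crown cap, spanner, carton) is shifted by more than 30 mm (distance of any of bottle, pusher, thread_gauge, cap_a, cap_b, spanner, carton from where it was at the start of the episode above 0.03 m).
It fails at once if the bottle is tipped (angle between bottle's own z axis and vertical above 0.3 rad).
It fails at once if the gate is swung away from where it stood (its free end by more than 30 mm) (distance of gate_tip from where it was at the start of the episode above 0.03 m).
It also fails if it takes over 72 s, if anything falls off the work surface, if the arm or the gripper's body presses on something with over 40 N, if the wrist force passes 120 N, or if a joint passes its speed limit or range.

### The arm

A 6-joint arm with a two-finger parallel gripper is mounted at the origin on the work surface. World frame = base frame: x ahead of the robot, y to its left, z up, the work surface at z = 0. Lengths are in m, angles in rad, forces in N, time in s.
With the tool pointing down it reaches from about 0.275 to 0.875 m from the base axis. Payload 12.5 kg.
Tool frame: the origin (TCP) lies at the very end of the fingers, on their centre line; the grasp point (between the pads) lies 19 mm behind it (ctrl.grip_point_offset is the distance from the TCP to the grasp point, in m); z points along the fingers, y is the direction in which the jaws open and shut (so a half turn about z gives the same grasp; the last joint's range is limited). The gripper opens to 85 mm and grips with 20 to 120 N. Pads are 22 mm wide; open, the fingers measure 114 mm over their backs; the gripper's body (76 mm by 85 mm) begins 54 mm behind the grasp point. The pads swing forward as they close: fully open they stand 13 mm farther back than shut.
Start: joints at [-1.229, 0.351, 1.652, -0, 1.139, -0.085], TCP at [0.228, -0.501, 0.231] pointing down, gripper open.
Joint ranges: [-2.75, 2.75], [-0.79, 2.1], [0.01, 2.65], [-1.57, 4.71], [0.07, 3.14], [-2.87, 2.87]. Speed limits (rad/s): [2.22, 2.22, 2.79, 3.14, 3.14, 3.14].

### API

Orientations are given as a unit quaternion [w, x, y, z].
In Python, from cell import telemetry, imaging, close_job, look_for, trace, ctrl gives the robot as it stands.
- The arm moves only by the shell command python3 -m creep 'ROWS' [FORCE]. ROWS is JSON, a list of rows, each an object of numbers: "dx", "dy", "dz": the shift along the world's x, y, z in mm; "ax", "ay", "az": the turn, a rotation vector about the world's x, y, z in rad; "hand": the gripper command: -1 is shut, 1 is fully open, values between are in proportion. A call has exactly 10 rows; each row is the pose to reach, as a shift and turn from the pose commanded when the call began; what a row does not reach only later rows make up. A row lasts 1/12 s, in which the tool goes at most 41.7 mm and 7.16 degrees, less where a joint would pass 70% of its speed; a pose out of reach is approached as far as the arm can. A call with a gripper value outside its range is refused whole. The fingers move at their own pace and stop on an object; FORCE is the grip in N (left out, the last holds). Time passes only in rows, so rows that repeat a pose let the fingers close, or fill a call up. It gives the time, the measured TCP pose, the force and the opening at its end, in the units of the state.
- telemetry.read_state(): the state, without advancing time (a new reading comes with each control period).
- imaging.get_image(name): name is "scene" or "top" or "wrist"; returns a dict with "img" (400x640x3 uint8, red, green, blue), "mtx" (3x3 intrinsics, pixels), "dist" ([k1, k2, p1, p2, k3] as OpenCV has them; the pictures are not rectified), "pose" (4x4, takes a point from camera to world coordinates); the wrist camera has in their place "T_tool_cam" (4x4, takes a point from camera to tool coordinates, whose origin is the TCP and whose axes are the flange's). Camera axes: x right, y up, looking along -z (the intrinsics and any distortion apply to the point x, -y, -z); pixel columns grow to the right and rows downward; lengths in m; the calibration is good to about 2 mm. A picture is of the moment at which its call begins: read the wrist's pose just before it. There is no depth.
- close_job(): hands the job in, once; it reports no verdict.
Trained networks look in a picture, given as the dict that the camera call returned (one of the last four; its "shot" number tells which), for a name from the list of things; names that differ only in an ending like _2 or _b are one class to them, and where a whole thing is asked for, a point or a joint stands for the part that bears it (a point fixed in the world has none). Each returns a list of dicts, best first, with "p" (0 to 1); they miss things now and then, are a little off and sometimes report something else, mostly with a low value. They report only what shows in the picture. A call takes as long as a camera call. They do not tell look-alikes from the thing itself.
- look_for(picture, thing): "centre" ([x, y, z] in m, in world coordinates, good to about 4 mm: the middle of the surface that is visible of it).
- trace(picture, thing): "pixels" (400x640 bool, what is visible of it).
The state is a dict: "time_s": time; "q": joint angles; "joint_vel": joint speeds; "effort": joint torques, N m; "eef_pos": TCP position; "tcp_rot": TCP orientation; "force": force on the tool from outside, world axes, zero at the start; "wrist_torque": the same for the moment, N m; "grip_width": opening from 0.0 (shut) to 1.0 (fully open).
Only numpy, scipy, OpenCV 4.12 (cv2) and the standard library are available. Lean on these libraries where they do the work, as an engineer would, in place of code of your own. Each camera call takes 0.05 s, during which the arm holds its last target. There are 200 camera calls.

## Working session

There is one attempt and no reset: what is moved stays moved. The work goes in short steps, Python scripts to look and compute and a shell command to move; the robot and the scene stay as the last step left them, time stands still between calls to the robot, and variables do not carry over. Pictures are saved under pics/ and viewed, about 8 in all and at most 12, crops included, and the job is handed in when it is done.

```bash
ls; mkdir -p pics
cat > h.py <<'E'
import numpy as np, cv2
from cell import telemetry, imaging, close_job, look_for, trace, ctrl
from scipy.spatial.transform import Rotation as R
def campose(d, st=None):
    if 'pose' in d: return np.array(d['pose'])
    T=np.eye(4); q=st['tcp_rot']; T[:3,:3]=R.from_quat([q[1],q[2],q[3],q[0]]).as_matrix(); T[:3,3]=st['eef_pos']
    return T@np.array(d['T_tool_cam'])
def pix2world(d,uv,z,st=None):
    P=campose(d,st)
    n=cv2.undistortPoints(np.array(uv,float).reshape(-1,1,2),np.array(d['mtx']),np.array(d['dist'])).reshape(-1,2)
    r=np.c_[n[:,0],-n[:,1],-np.ones(len(n))]@P[:3,:3].T
    return P[:3,3]+r*((z-P[2,3])/r[:,2])[:,None]
def world2pix(d,X,st=None):
    P=campose(d,st); c=(np.array(X,float).reshape(-1,3)-P[:3,3])@P[:3,:3]; c=c*[1,-1,-1]
    return cv2.projectPoints(c,np.zeros(3),np.zeros(3),np.array(d['mtx']),np.array(d['dist']))[0].reshape(-1,2)
def shot(name):
    st=telemetry.read_state(); d=imaging.get_image(name); return d,st
def save(d,fn,crop=None,s=1):
    im=d['img'][:,:,::-1]
    if crop: x0,y0,x1,y1=crop; im=im[y0:y1,x0:x1]
    cv2.imwrite('pics/'+fn,cv2.resize(im,None,fx=s,fy=s,interpolation=cv2.INTER_CUBIC))
E
python3 - <<'E'
from h import *
print(telemetry.read_state())
a,_=shot('top'); b,_=shot('scene')
save(a,'top.png'); save(b,'scene.png')
print(np.array(a['pose']).round(3), a['mtx'])
for t in ['casting','cover','gasket','tote','counter','reset_knob','gate_tip','bottle','pusher','thread_gauge','cap_a','spanner','carton']:
    for n,d in(('top',a),('scene',b)):
        for o in look_for(d,t)[:4]: print(t,n,round(o['p'],2),np.round(o['centre'],3),world2pix(d,o['centre']).round()[0])
E
```

```text
pics
{'time_s': 0.0, 'q': array([-1.22860107e+00,  3.51259160e-01,  1.65244895e+00, -1.55537854e-06,
        1.13915776e+00, -8.45869287e-02]), 'joint_vel': array([-1.26616339e-03, -1.78361892e-05,  8.58667364e-04,  1.44406088e-03,
       -2.56499386e-03,  1.18273250e-03]), 'effort': array([-9.72693451e-04, -5.06109488e+01, -2.91411138e+01, -1.65762885e-04,
        4.52241831e-03, -2.10844581e-05]), 'eef_pos': array([ 0.22757778, -0.50031388,  0.23073644]), 'tcp_rot': array([-6.31242562e-04,  9.77318119e-01,  2.11775564e-01, -8.24713662e-05]), 'force': array([ 0.35114919, -0.89751604, -0.49932541]), 'wrist_torque': array([-0.01673559, -0.01997287, -0.01182991]), 'grip_width': 0.9983659126511978}
[[-0.024  0.988 -0.155  0.257]
 [-1.    -0.022  0.016 -0.076]
 [ 0.012  0.155  0.988  1.461]
 [ 0.     0.     0.     1.   ]] [[461.34920701   0.         315.00590987]
 [  0.         461.34920701 198.18151017]
 [  0.           0.           1.        ]]
casting top 0.81 [ 0.504 -0.178  0.032] [340. 190.]
casting scene 0.76 [ 0.513 -0.184  0.024] [291. 238.]
cover top 0.83 [0.498 0.166 0.022] [2
[... 997 characters left out ...]
0.021] [231. 195.]
pusher scene 0.88 [0.354 0.255 0.013] [375. 169.]
thread_gauge top 0.95 [ 0.35  -0.231  0.005] [358. 240.]
thread_gauge scene 0.78 [ 0.354 -0.223  0.005] [252. 220.]
thread_gauge scene 0.74 [0.352 0.258 0.014] [375. 168.]
cap_a top 0.58 [ 0.716 -0.282  0.007] [369. 127.]
cap_a top 0.46 [0.389 0.01  0.004] [281. 229.]
cap_a top 0.32 [ 0.501 -0.179  0.035] [340. 191.]
cap_a scene 0.53 [ 0.721 -0.284  0.006] [301. 307.]
cap_a scene 0.38 [ 0.519 -0.58   0.008] [153. 305.]
spanner top 0.69 [ 0.505 -0.574  0.006] [463. 189.]
spanner scene 0.69 [ 0.517 -0.58   0.011] [153. 304.]
carton top 0.8 [ 0.324 -0.494  0.074] [448. 245.]
carton scene 0.68 [ 0.362 -0.503  0.067] [158. 240.]
```

View pics/top.png

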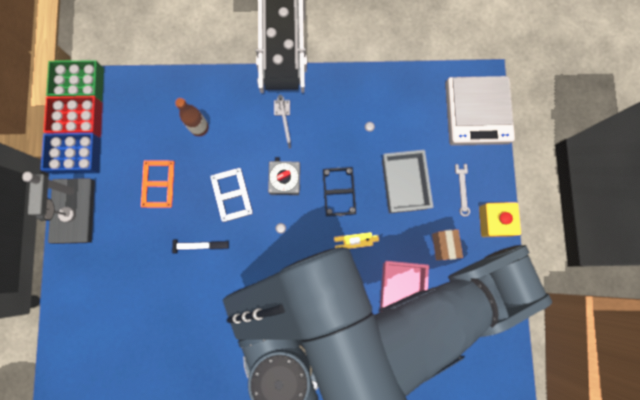

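View pics/scene.png

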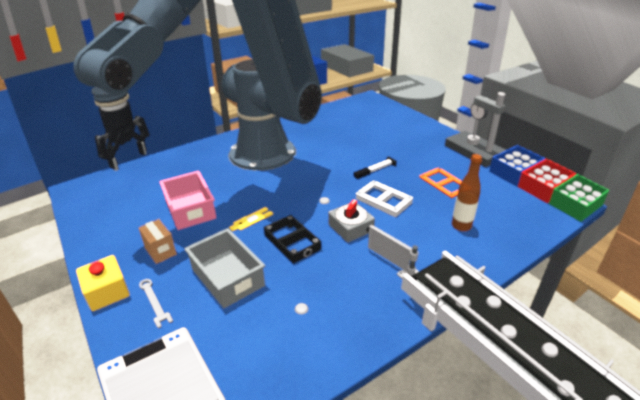

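Top picture: grey tote at (408,181) fits the description (grey, 174x120). The pink one at (405,284) is the look-alike to leave alone. Casting is at (340,190), cover (231,195), gasket (157,184), knob (284,177), and the gate's free end is near (287,143).

```bash
cat >> h.py <<'E'
def rect(d,t,z,st=None,near=None):
    best=None
    for o in trace(d,t):
        m=o['pixels'].astype(np.uint8)
        c=max(cv2.findContours(m,cv2.RETR_EXTERNAL,cv2.CHAIN_APPROX_NONE)[0],key=cv2.contourArea)
        w=pix2world(d,c.reshape(-1,2),z,st)[:,:2]
        (cx,cy),(a,b),th=cv2.minAreaRect((w*1000).astype(np.float32))
        if a<b: a,b,th=b,a,th+90
        th=(th+90)%180-90
        print(t,round(o['p'],2),'c',round(cx),round(cy),'size',round(a),round(b),'yaw',round(np.radians(th),3))
E
python3 - <<'E'
from h import *
a,_=shot('top')
for t,z in [('casting',.032),('cover',.022),('gasket',.008),('tote',.072),('reset_knob',.087),('counter',.05)]: rect(a,t,z)
E
```

```text
casting 0.79 c 501 -178 size 153 99 yaw 0.04
casting 0.6 c 498 164 size 151 96 yaw 0.248
cover 0.92 c 499 166 size 153 97 yaw 0.266
gasket 0.68 c 542 401 size 149 97 yaw -0.022
tote 0.95 c 523 -381 size 190 142 yaw 0.075
tote 0.6 c 208 -358 size 137 136 yaw -0.101
reset_knob 0.56 c 543 -3 size 49 43 yaw 1.549
counter 0.66 c 550 -3 size 120 101 yaw -0.07
```

```bash
cat > look.py <<'E'
import sys
from h import *
d,st=shot('wrist'); print(np.round(st['eef_pos'],4),st['tcp_rot'].round(3),round(st['time_s'],2),st['force'].round(1),round(st['grip_width'],3))
E
python3 - <<'E'
from h import *
d,st=shot('wrist'); print(np.array(d['T_tool_cam']).round(3), d['mtx'][0][0])
E
```

```text
[[-0.     0.961  0.275  0.068]
 [ 1.     0.    -0.001 -0.   ]
 [-0.001  0.275 -0.961 -0.143]
 [ 0.     0.     0.     1.   ]] 298.7160504048809
```

```bash
python3 -m creep '[{"dx":35,"dy":40,"az":0.12,"hand":0.2},{"dx":65,"dy":75,"az":0.24,"hand":0.2},{"dx":95,"dy":105,"az":0.36,"hand":0.2},{"dx":120,"dy":140,"az":0.48,"hand":0.2},{"dx":145,"dy":170,"dz":-10,"az":0.6,"hand":0.2},{"dx":172,"dy":202,"dz":-20,"az":0.72,"hand":0.2},{"dx":198,"dy":233,"dz":-30,"az":0.84,"hand":0.2},{"dx":223,"dy":264,"dz":-40,"az":0.96,"hand":0.2},{"dx":248,"dy":294,"dz":-50,"az":1.08,"hand":0.2},{"dx":273,"dy":323,"dz":-60,"az":1.18,"hand":0.2}]' 60
python3 -m creep '[{"dx":0,"hand":0.2},{"dx":0,"hand":0.2},{"dx":0,"hand":0.2},{"dx":0,"hand":0.2},{"dx":0,"hand":0.2},{"dx":0,"hand":0.2},{"dx":0,"hand":0.2},{"dx":0,"hand":0.2},{"dx":0,"hand":0.2},{"dx":0,"hand":0.2}]'
cat >> h.py <<'E'
def toolyaw(st):
    q=st['tcp_rot']; m=R.from_quat([q[1],q[2],q[3],q[0]]).as_matrix(); return np.arctan2(m[1,1],m[0,1]), m[:,2]
def wl(items,fn=None):
    d,st=shot('wrist'); y,z=toolyaw(st)
    print('tcp',np.round(st['eef_pos']*1000,1),'tooly yaw',round(y,3),'z',z.round(3),'t',round(st['time_s'],2),'f',st['force'].round(1),'w',round(st['grip_width'],3))
    for t,h in items: rect(d,t,h,st)
    if fn: save(d,fn)
    return d,st
E
python3 -c "
from h import *
wl([('casting',.032),('tote',.072)],'w1.png')
a,_=shot('top'); rect(a,'tote',.072)"
```

```text
tcp [ 227.7 -500.6  231.3] tooly yaw -1.144 z [-0.  0. -1.] t 1.8 f [-0.6 -0.  -0.1] w 1.002
tote 0.85 c 182 -361 size 185 134 yaw -0.12
tote 0.87 c 521 -382 size 185 138 yaw 0.087
tote 0.75 c 209 -358 size 135 134 yaw 1.453
tote 0.33 c 386 9 size 30 24 yaw 1.548$[0]: bad value
$[0]: bad value
```

View pics/w1.png

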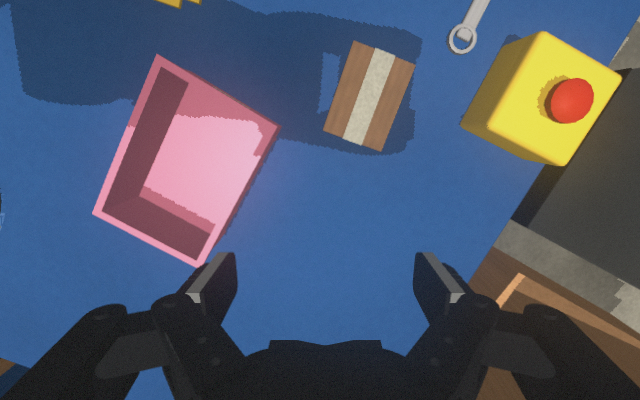

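The picture shows the pink look-alike and the carton, so the arm has not moved: the rows were refused. I'll give all seven keys in each row.

```bash
python3 -m creep '[{"dx":35,"dy":40,"dz":0,"ax":0,"ay":0,"az":0.12,"hand":0.2},{"dx":65,"dy":75,"dz":0,"ax":0,"ay":0,"az":0.24,"hand":0.2},{"dx":95,"dy":105,"dz":0,"ax":0,"ay":0,"az":0.36,"hand":0.2},{"dx":120,"dy":140,"dz":0,"ax":0,"ay":0,"az":0.48,"hand":0.2},{"dx":145,"dy":170,"dz":-10,"ax":0,"ay":0,"az":0.6,"hand":0.2},{"dx":172,"dy":202,"dz":-20,"ax":0,"ay":0,"az":0.72,"hand":0.2},{"dx":198,"dy":233,"dz":-30,"ax":0,"ay":0,"az":0.84,"hand":0.2},{"dx":223,"dy":264,"dz":-40,"ax":0,"ay":0,"az":0.96,"hand":0.2},{"dx":248,"dy":294,"dz":-50,"ax":0,"ay":0,"az":1.08,"hand":0.2},{"dx":273,"dy":323,"dz":-60,"ax":0,"ay":0,"az":1.18,"hand":0.2}]' 60; python3 -m creep
```

```text
time_s: 2.88
eef_pos: [0.4933, -0.1857, 0.1744]
tcp_rot: [0.0, 0.692, 0.722, 0.0]
force: [0.9, -2.1, 0.1]
grip_width: 0.602invalid input
```

```bash
python3 -c "
from h import *
shot('top');shot('top')
wl([('casting',.032),('tote',.072)],'w2.png')
a,_=shot('top'); rect(a,'tote',.072)"
```

```text
tcp [ 494.2 -183.5  173.2] tooly yaw 0.045 z [-0.001  0.001 -1.   ] t 2.98 f [ 0.   0.5 -0.3] w 0.601
casting 0.72 c 502 -176 size 152 99 yaw 0.03
tote 0.77 c 238 -344 size 196 131 yaw 1.302
tote 0.58 c 498 -303 size 119 49 yaw 0.071
tote 0.84 c 522 -382 size 185 136 yaw 0.07
tote 0.82 c 182 -356 size 184 137 yaw -0.126
```

View pics/w2.png

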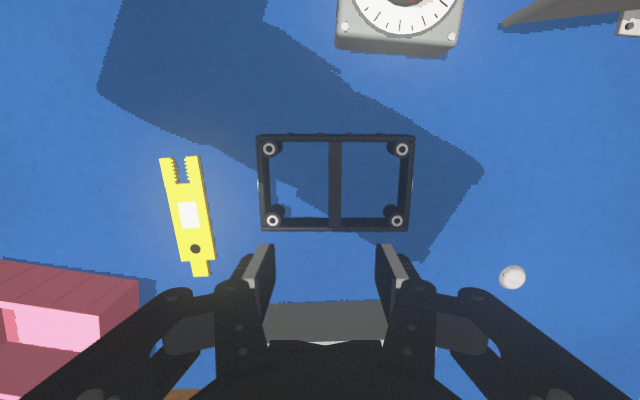

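The picture shows the casting at (335,183), web vertical at (334,183), with the fingers to either side in x. I'll centre and descend.

```bash
python3 -m creep '[{"dx":4,"dy":3,"dz":-10,"ax":0,"ay":0,"az":0,"hand":0.2},{"dx":7.5,"dy":6.5,"dz":-30,"ax":0,"ay":0,"az":-0.01,"hand":0.2},{"dx":7.5,"dy":6.5,"dz":-60,"ax":0,"ay":0,"az":-0.01,"hand":0.2},{"dx":7.5,"dy":6.5,"dz":-90,"ax":0,"ay":0,"az":-0.01,"hand":0.2},{"dx":7.5,"dy":6.5,"dz":-115,"ax":0,"ay":0,"az":-0.01,"hand":0.2},{"dx":7.5,"dy":6.5,"dz":-135,"ax":0,"ay":0,"az":-0.01,"hand":0.2},{"dx":7.5,"dy":6.5,"dz":-150,"ax":0,"ay":0,"az":-0.01,"hand":0.2},{"dx":7.5,"dy":6.5,"dz":-160,"ax":0,"ay":0,"az":-0.01,"hand":0.2},{"dx":7.5,"dy":6.5,"dz":-164,"ax":0,"ay":0,"az":-0.01,"hand":0.2},{"dx":7.5,"dy":6.5,"dz":-164,"ax":0,"ay":0,"az":-0.01,"hand":0.2}]' 80
```

```text
time_s: 4.07
eef_pos: [0.4994, -0.1812, 0.0101]
tcp_rot: [-0.0, 0.698, 0.716, -0.0]
force: [-0.1, -1.0, -0.2]
grip_width: 0.601
```

```bash
python3 -m creep '[{"dx":2,"dy":3,"dz":-3,"ax":0,"ay":0,"az":0,"hand":0.2},{"dx":2,"dy":3,"dz":-3,"ax":0,"ay":0,"az":0,"hand":0.2},{"dx":2,"dy":3,"dz":-3,"ax":0,"ay":0,"az":0,"hand":-1},{"dx":2,"dy":3,"dz":-3,"ax":0,"ay":0,"az":0,"hand":-1},{"dx":2,"dy":3,"dz":-3,"ax":0,"ay":0,"az":0,"hand":-1},{"dx":2,"dy":3,"dz":-3,"ax":0,"ay":0,"az":0,"hand":-1},{"dx":2,"dy":3,"dz":-3,"ax":0,"ay":0,"az":0,"hand":-1},{"dx":2,"dy":3,"dz":-3,"ax":0,"ay":0,"az":0,"hand":-1},{"dx":2,"dy":3,"dz":-3,"ax":0,"ay":0,"az":0,"hand":-1},{"dx":2,"dy":3,"dz":-3,"ax":0,"ay":0,"az":0,"hand":-1}]' 80
python3 -m creep '[{"dx":0,"dy":0,"dz":4,"ax":0,"ay":0,"az":0,"hand":-1},{"dx":0,"dy":0,"dz":10,"ax":0,"ay":0,"az":0,"hand":-1},{"dx":0,"dy":0,"dz":25,"ax":0,"ay":0,"az":0,"hand":-1},{"dx":0,"dy":0,"dz":45,"ax":0,"ay":0,"az":0,"hand":-1},{"dx":0,"dy":0,"dz":65,"ax":0,"ay":0,"az":0,"hand":-1},{"dx":0,"dy":0,"dz":85,"ax":0,"ay":0,"az":0,"hand":-1},{"dx":0,"dy":0,"dz":105,"ax":0,"ay":0,"az":0,"hand":-1},{"dx":0,"dy":0,"dz":125,"ax":0,"ay":0,"az":0,"hand":-1},{"dx":0,"dy":0,"dz":135,"ax":0,"ay":0,"az":0,"hand":-1},{"dx":0,"dy":0,"dz":140,"ax":0,"ay":0,"az":0,"hand":-1}]'
```

```text
time_s: 4.9
eef_pos: [0.5023, -0.1782, 0.0084]
tcp_rot: [0.001, 0.698, 0.716, 0.0]
force: [-0.4, 1.1, 5.7]
grip_width: 0.123
time_s: 5.73
eef_pos: [0.5019, -0.1781, 0.1489]
tcp_rot: [0.001, 0.698, 0.716, 0.0]
force: [1.0, -0.5, -8.7]
grip_width: 0.121
```

```bash
python3 -c "
from h import *
wl([('casting',.132+.02)],'w3.png')
a,_=shot('top'); rect(a,'tote',.072)
s,_=shot('scene'); rect(s,'tote',.072)
# tote: wrist view mapped by grey threshold on top image, inner floor
"
```

```text
tcp [ 501.9 -178.1  148.9] tooly yaw 0.026 z [ 0.001 -0.001 -1.   ] t 5.73 f [ 1.  -0.5 -8.7] w 0.121
casting 0.95 c 501 -179 size 176 105 yaw 0.026
casting 0.5 c 526 -71 size 58 21 yaw 0.032
tote 0.72 c 182 -355 size 179 134 yaw -0.117
tote 0.6 c 522 -382 size 188 138 yaw 0.087
tote 0.71 c 225 -363 size 285 135 yaw -0.115
tote 0.7 c 552 -390 size 245 149 yaw 0.071
```

```bash
cat > fit.py <<'E'
from h import *
a,_=shot('top')
print(1)
def tote(x,y,t):
    P=[]
    for (L,W,z) in [(182,128,.072),(166,112,.072),(166,112,.004)]:
        for sx,sy in [(1,1),(1,-1),(-1,-1),(-1,1)]:
            X=np.array([sx*L,sy*W])/2000; c,s=np.cos(t),np.sin(t)
            P.append([x+c*X[0]-s*X[1],y+s*X[0]+c*X[1],z])
    return np.array(P)
S=8; x0,y0=370,140
im=cv2.resize(a['img'][y0:y0+80,x0:x0+80,::-1],None,fx=S,fy=S,interpolation=cv2.INTER_CUBIC)
p=((world2pix(a,tote(.524,-.386,.075))+.5-[x0,y0])*S).astype(int)
for k,col in zip((0,4,8),((0,0,255),(0,255,0),(0,255,255))): cv2.polylines(im,[p[k:k+4]],True,col,1)
cv2.imwrite('pics/tote.png',im[:600])
E
python3 fit.py
```

```text
1
```

View pics/tote.png

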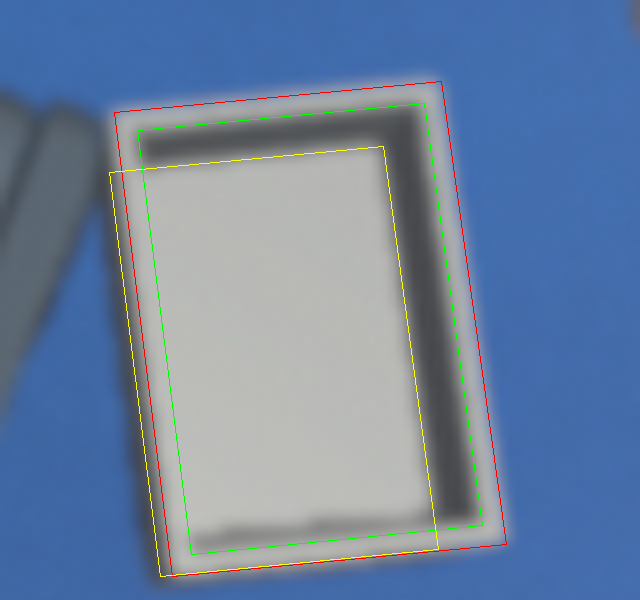

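Rim outline (red) and inner rim (green) drop onto the tote's edges, so the tote is at (524,-386) mm, yaw 0.075. Carrying the casting over.

```bash
python3 -m creep '[{"dx":2,"dy":-20,"dz":0,"ax":0,"ay":0,"az":0.01,"hand":-1},{"dx":5,"dy":-45,"dz":0,"ax":0,"ay":0,"az":0.02,"hand":-1},{"dx":8,"dy":-75,"dz":0,"ax":0,"ay":0,"az":0.03,"hand":-1},{"dx":12,"dy":-110,"dz":0,"ax":0,"ay":0,"az":0.04,"hand":-1},{"dx":16,"dy":-145,"dz":0,"ax":0,"ay":0,"az":0.05,"hand":-1},{"dx":19,"dy":-175,"dz":0,"ax":0,"ay":0,"az":0.05,"hand":-1},{"dx":22,"dy":-200,"dz":0,"ax":0,"ay":0,"az":0.05,"hand":-1},{"dx":22,"dy":-210,"dz":-10,"ax":0,"ay":0,"az":0.05,"hand":-1},{"dx":22,"dy":-210,"dz":-20,"ax":0,"ay":0,"az":0.05,"hand":-1},{"dx":22,"dy":-210,"dz":-30,"ax":0,"ay":0,"az":0.05,"hand":-1}]'
python3 -c "
from h import *
wl([('casting',.119+.024)],'w4.png')"
```

```text
time_s: 6.92
eef_pos: [0.5231, -0.3875, 0.1156]
tcp_rot: [-0.001, 0.68, 0.733, 0.0]
force: [-0.3, -0.2, -7.6]
grip_width: 0.121
tcp [ 523.1 -387.5  115.6] tooly yaw 0.075 z [-0.002  0.002 -1.   ] t 6.92 f [-0.3 -0.2 -7.6] w 0.121
casting 0.95 c 521 -376 size 145 87 yaw 0.081
```

View pics/w4.png

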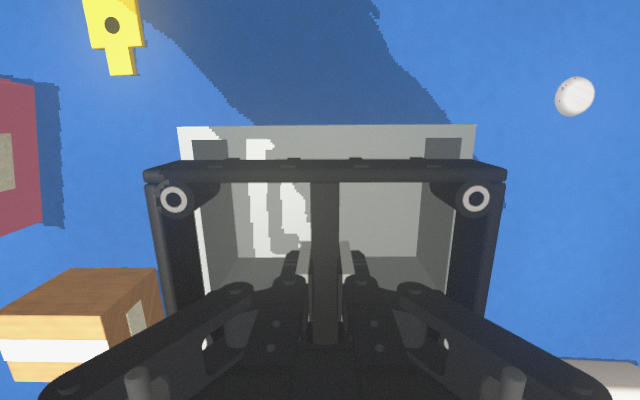

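```bash
python3 -c "
from h import *
d,st=shot('wrist'); print((pix2world(d,[[178,127],[326,126],[475,124]],.072,st)*1000).round(1)); print((pix2world(d,[[145,176],[506,174],[174,200],[476,198]],.1386,st)*1000).round(1))"
```

```text
[[ 427.3 -328.3   72. ]
 [ 517.  -321.    72. ]
 [ 606.7 -312.7   72. ]]
[[ 444.6 -345.   138.6]
 [ 591.3 -332.8  138.6]
 [ 456.  -354.3  138.6]
 [ 581.2 -343.7  138.6]]
```

Tote centre from this view is (522,-384) and the held casting is at (522,-387): aligned within 3 mm. Lowering.

```bash
python3 -m creep '[{"dx":0,"dy":2,"dz":-10,"ax":0,"ay":0,"az":0,"hand":-1},{"dx":0,"dy":2,"dz":-25,"ax":0,"ay":0,"az":0,"hand":-1},{"dx":0,"dy":2,"dz":-40,"ax":0,"ay":0,"az":0,"hand":-1},{"dx":0,"dy":2,"dz":-55,"ax":0,"ay":0,"az":0,"hand":-1},{"dx":0,"dy":2,"dz":-68,"ax":0,"ay":0,"az":0,"hand":-1},{"dx":0,"dy":2,"dz":-78,"ax":0,"ay":0,"az":0,"hand":-1},{"dx":0,"dy":2,"dz":-86,"ax":0,"ay":0,"az":0,"hand":-1},{"dx":0,"dy":2,"dz":-91,"ax":0,"ay":0,"az":0,"hand":-1},{"dx":0,"dy":2,"dz":-94,"ax":0,"ay":0,"az":0,"hand":-1},{"dx":0,"dy":2,"dz":-96,"ax":0,"ay":0,"az":0,"hand":-1}]'
```

```text
time_s: 7.9
eef_pos: [0.524, -0.3861, 0.0217]
tcp_rot: [0.0, 0.68, 0.733, 0.0]
force: [0.1, 0.6, -8.1]
grip_width: 0.121
```

```bash
python3 -m creep '[{"dx":0,"dy":0,"dz":-2,"ax":0,"ay":0,"az":0,"hand":-1},{"dx":0,"dy":0,"dz":-4,"ax":0,"ay":0,"az":0,"hand":-1},{"dx":0,"dy":0,"dz":-6,"ax":0,"ay":0,"az":0,"hand":-1},{"dx":0,"dy":0,"dz":-7,"ax":0,"ay":0,"az":0,"hand":-1},{"dx":0,"dy":0,"dz":-8,"ax":0,"ay":0,"az":0,"hand":-1},{"dx":0,"dy":0,"dz":-9,"ax":0,"ay":0,"az":0,"hand":-1},{"dx":0,"dy":0,"dz":-9.5,"ax":0,"ay":0,"az":0,"hand":-1},{"dx":0,"dy":0,"dz":-10,"ax":0,"ay":0,"az":0,"hand":-1},{"dx":0,"dy":0,"dz":-10,"ax":0,"ay":0,"az":0,"hand":-1},{"dx":0,"dy":0,"dz":-10,"ax":0,"ay":0,"az":0,"hand":-1}]'
```

```text
time_s: 8.73
eef_pos: [0.5238, -0.3861, 0.0124]
tcp_rot: [0.0, 0.68, 0.733, -0.0]
force: [-3.6, 3.4, 3.8]
grip_width: 0.122
```

```bash
python3 -m creep '[{"dx":0,"dy":0,"dz":0,"ax":0,"ay":0,"az":0,"hand":0.2},{"dx":0,"dy":0,"dz":0,"ax":0,"ay":0,"az":0,"hand":0.2},{"dx":0,"dy":0,"dz":0,"ax":0,"ay":0,"az":0,"hand":0.2},{"dx":0,"dy":0,"dz":0,"ax":0,"ay":0,"az":0,"hand":0.2},{"dx":0,"dy":0,"dz":5,"ax":0,"ay":0,"az":0,"hand":0.2},{"dx":0,"dy":0,"dz":20,"ax":0,"ay":0,"az":0,"hand":0.2},{"dx":0,"dy":0,"dz":50,"ax":0,"ay":0,"az":0,"hand":0.2},{"dx":0,"dy":0,"dz":85,"ax":0,"ay":0,"az":0,"hand":0.2},{"dx":0,"dy":0,"dz":120,"ax":0,"ay":0,"az":0,"hand":0.2},{"dx":0,"dy":0,"dz":155,"ax":0,"ay":0,"az":0,"hand":0.2}]'
python3 -m creep '[{"dx":-2,"dy":35,"dz":0,"ax":0,"ay":0,"az":0.02,"hand":0.2},{"dx":-4,"dy":75,"dz":5,"ax":0,"ay":0,"az":0.04,"hand":0.2},{"dx":-6,"dy":115,"dz":5,"ax":0,"ay":0,"az":0.06,"hand":0.2},{"dx":-8,"dy":155,"dz":5,"ax":0,"ay":0,"az":0.08,"hand":0.2},{"dx":-10,"dy":195,"dz":5,"ax":0,"ay":0,"az":0.1,"hand":0.2},{"dx":-12,"dy":235,"dz":5,"ax":0,"ay":0,"az":0.12,"hand":0.2},{"dx":-14,"dy":275,"dz":5,"ax":0,"ay":0,"az":0.14,"hand":0.2},{"dx":-16,"dy":315,"dz":5,"ax":0,"ay":0,"az":0.16,"hand":0.2},{"dx":-18,"dy":355,"dz":5,"ax":0,"ay":0,"az":0.18,"hand":0.2},{"dx":-20,"dy":395,"dz":5,"ax":0,"ay":0,"az":0.19,"hand":0.2}]'
python3 -m creep '[{"dx":-1,"dy":25,"dz":0,"ax":0,"ay":0,"az":0,"hand":0.2},{"dx":-2,"dy":50,"dz":0,"ax":0,"ay":0,"az":0,"hand":0.2},{"dx":-3,"dy":80,"dz":0,"ax":0,"ay":0,"az":0,"hand":0.2},{"dx":-4,"dy":115,"dz":0,"ax":0,"ay":0,"az":0,"hand":0.2},{"dx":-5,"dy":140,"dz":0,"ax":0,"ay":0,"az":0,"hand":0.2},{"dx":-5,"dy":157,"dz":0,"ax":0,"ay":0,"az":0,"hand":0.2},{"dx":-5,"dy":157,"dz":0,"ax":0,"ay":0,"az":0,"hand":0.2},{"dx":-5,"dy":157,"dz":0,"ax":0,"ay":0,"az":0,"hand":0.2},{"dx":-5,"dy":157,"dz":0,"ax":0,"ay":0,"az":0,"hand":0.2},{"dx":-5,"dy":157,"dz":0,"ax":0,"ay":0,"az":0,"hand":0.2}]'
python3 -c "
from h import *
wl([('cover',.022)],'w5.png')
a,_=shot('top'); rect(a,'cover',.022); rect(a,'casting',.036)"
```

```text
time_s: 9.57
eef_pos: [0.5237, -0.3859, 0.1698]
tcp_rot: [0.001, 0.68, 0.733, 0.0]
force: [-0.3, 0.0, -0.0]
grip_width: 0.597
time_s: 10.4
eef_pos: [0.5036, 0.0108, 0.1731]
tcp_rot: [0.001, 0.607, 0.795, 0.001]
force: [1.2, -0.7, -0.3]
grip_width: 0.599
time_s: 11.23
eef_pos: [0.4989, 0.1651, 0.1721]
tcp_rot: [0.0, 0.607, 0.794, 0.0]
force: [0.3, -1.0, 0.5]
grip_width: 0.598
tcp [498.9 165.1 172.1] tooly yaw 0.265 z [ 0. -0. -1.] t 11.23 f [ 0.3 -1.   0.5] w 0.598
cover 0.88 c 499 165 size 152 98 yaw 0.251
cover 0.92 c 503 132 size 157 56 yaw -0.019
casting 0.84 c 521 -385 size 153 94 yaw 0.079
```

Casting checks at (521,-385), yaw 0.08 in the tote. The cover agrees in both views at (499,165), so descend on its bridge.

```bash
python3 -m creep '[{"dx":0,"dy":0,"dz":-20,"ax":0,"ay":0,"az":-0.01,"hand":0.2},{"dx":0,"dy":0,"dz":-45,"ax":0,"ay":0,"az":-0.01,"hand":0.2},{"dx":0,"dy":0,"dz":-75,"ax":0,"ay":0,"az":-0.01,"hand":0.2},{"dx":0,"dy":0,"dz":-105,"ax":0,"ay":0,"az":-0.01,"hand":0.2},{"dx":0,"dy":0,"dz":-130,"ax":0,"ay":0,"az":-0.01,"hand":0.2},{"dx":0,"dy":0,"dz":-148,"ax":0,"ay":0,"az":-0.01,"hand":0.2},{"dx":0,"dy":0,"dz":-159,"ax":0,"ay":0,"az":-0.01,"hand":0.2},{"dx":0,"dy":0,"dz":-165,"ax":0,"ay":0,"az":-0.01,"hand":0.2},{"dx":0,"dy":0,"dz":-168,"ax":0,"ay":0,"az":-0.01,"hand":0.2},{"dx":0,"dy":0,"dz":-168,"ax":0,"ay":0,"az":-0.01,"hand":0.2}]' 40
python3 -m creep '[{"dx":0,"dy":0,"dz":0,"ax":0,"ay":0,"az":0,"hand":-1},{"dx":0,"dy":0,"dz":0,"ax":0,"ay":0,"az":0,"hand":-1},{"dx":0,"dy":0,"dz":0,"ax":0,"ay":0,"az":0,"hand":-1},{"dx":0,"dy":0,"dz":0,"ax":0,"ay":0,"az":0,"hand":-1},{"dx":0,"dy":0,"dz":0,"ax":0,"ay":0,"az":0,"hand":-1},{"dx":0,"dy":0,"dz":0,"ax":0,"ay":0,"az":0,"hand":-1},{"dx":0,"dy":0,"dz":0,"ax":0,"ay":0,"az":0,"hand":-1},{"dx":0,"dy":0,"dz":0,"ax":0,"ay":0,"az":0,"hand":-1},{"dx":0,"dy":0,"dz":0,"ax":0,"ay":0,"az":0,"hand":-1},{"dx":0,"dy":0,"dz":3,"ax":0,"ay":0,"az":0,"hand":-1}]' 40
python3 -m creep '[{"dx":0,"dy":0,"dz":4,"ax":0,"ay":0,"az":0,"hand":-1},{"dx":0,"dy":0,"dz":10,"ax":0,"ay":0,"az":0,"hand":-1},{"dx":0,"dy":0,"dz":25,"ax":0,"ay":0,"az":0,"hand":-1},{"dx":0,"dy":0,"dz":45,"ax":0,"ay":0,"az":0,"hand":-1},{"dx":0,"dy":0,"dz":70,"ax":0,"ay":0,"az":0,"hand":-1},{"dx":0,"dy":0,"dz":95,"ax":0,"ay":0,"az":0,"hand":-1},{"dx":0,"dy":0,"dz":120,"ax":0,"ay":0,"az":0,"hand":-1},{"dx":0,"dy":0,"dz":140,"ax":0,"ay":0,"az":0,"hand":-1},{"dx":0,"dy":0,"dz":155,"ax":0,"ay":0,"az":0,"hand":-1},{"dx":0,"dy":0,"dz":162,"ax":0,"ay":0,"az":0,"hand":-1}]'
python3 -c "
from h import *
wl([('cover',.022+.16)])
a,_=shot('top'); rect(a,'cover',.19)"
```

```text
time_s: 12.32
eef_pos: [0.499, 0.166, 0.0039]
tcp_rot: [0.0, 0.611, 0.792, 0.0]
force: [-0.4, -0.2, -0.0]
grip_width: 0.599
time_s: 13.15
eef_pos: [0.4988, 0.166, 0.0069]
tcp_rot: [0.0, 0.611, 0.792, 0.0]
force: [0.1, 0.8, -2.8]
grip_width: 0.175
time_s: 13.98
eef_pos: [0.4993, 0.1661, 0.1711]
tcp_rot: [0.001, 0.611, 0.792, 0.001]
force: [0.5, 0.4, -2.0]
grip_width: 0.177
tcp [499.3 166.1 171.1] tooly yaw 0.256 z [ 0.003  0.001 -1.   ] t 13.98 f [ 0.5  0.4 -2. ] w 0.177
cover 0.6 c 498 167 size 159 96 yaw 0.256
```

```bash
python3 -m creep '[{"dx":1,"dy":-15,"dz":0,"ax":0,"ay":0,"az":-0.01,"hand":-1},{"dx":3,"dy":-40,"dz":0,"ax":0,"ay":0,"az":-0.02,"hand":-1},{"dx":4,"dy":-72,"dz":0,"ax":0,"ay":0,"az":-0.03,"hand":-1},{"dx":6,"dy":-108,"dz":0,"ax":0,"ay":0,"az":-0.05,"hand":-1},{"dx":7,"dy":-144,"dz":0,"ax":0,"ay":0,"az":-0.06,"hand":-1},{"dx":9,"dy":-180,"dz":0,"ax":0,"ay":0,"az":-0.07,"hand":-1},{"dx":10,"dy":-216,"dz":0,"ax":0,"ay":0,"az":-0.09,"hand":-1},{"dx":12,"dy":-252,"dz":0,"ax":0,"ay":0,"az":-0.1,"hand":-1},{"dx":13,"dy":-288,"dz":0,"ax":0,"ay":0,"az":-0.11,"hand":-1},{"dx":14,"dy":-324,"dz":0,"ax":0,"ay":0,"az":-0.12,"hand":-1}]'
python3 -m creep '[{"dx":1,"dy":-36,"dz":0,"ax":0,"ay":0,"az":-0.01,"hand":-1},{"dx":3,"dy":-72,"dz":0,"ax":0,"ay":0,"az":-0.02,"hand":-1},{"dx":4,"dy":-108,"dz":0,"ax":0,"ay":0,"az":-0.03,"hand":-1},{"dx":6,"dy":-144,"dz":0,"ax":0,"ay":0,"az":-0.04,"hand":-1},{"dx":7,"dy":-180,"dz":0,"ax":0,"ay":0,"az":-0.05,"hand":-1},{"dx":9,"dy":-210,"dz":0,"ax":0,"ay":0,"az":-0.056,"hand":-1},{"dx":9,"dy":-227,"dz":-5,"ax":0,"ay":0,"az":-0.056,"hand":-1},{"dx":9,"dy":-227,"dz":-20,"ax":0,"ay":0,"az":-0.056,"hand":-1},{"dx":9,"dy":-227,"dz":-35,"ax":0,"ay":0,"az":-0.056,"hand":-1},{"dx":9,"dy":-227,"dz":-40,"ax":0,"ay":0,"az":-0.056,"hand":-1}]'
python3 -c "
from h import *
d,st=wl([('cover',.022+.127)],'w6.png')"
```

```text
time_s: 15.02
eef_pos: [0.5119, -0.1596, 0.1673]
tcp_rot: [-0.001, 0.658, 0.753, -0.0]
force: [1.3, -0.2, -1.4]
grip_width: 0.174
time_s: 15.85
eef_pos: [0.5203, -0.3843, 0.1247]
tcp_rot: [-0.003, 0.679, 0.735, -0.0]
force: [-1.4, -0.2, -2.6]
grip_width: 0.174
tcp [ 520.3 -384.3  124.7] tooly yaw 0.079 z [-0.004  0.004 -1.   ] t 15.85 f [-1.4 -0.2 -2.6] w 0.174
cover 0.7 c 518 -376 size 143 86 yaw 0.081
```

View pics/w6.png

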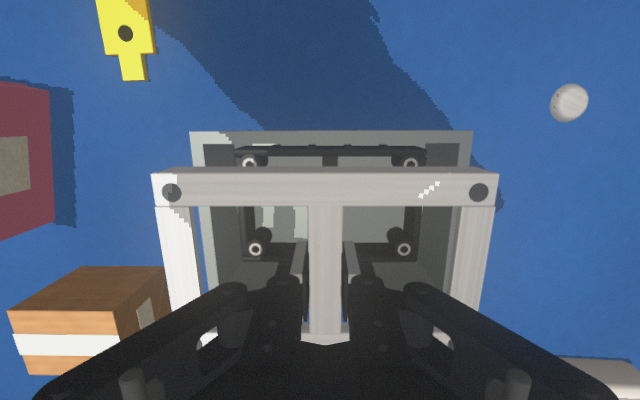

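```bash
python3 -c "
from h import *
d,st=shot('wrist');print(np.round(st['eef_pos'],4))
print((pix2world(d,[[190,132],[473,131]],.072,st)*1000).round(1)); print((pix2world(d,[[152,173],[498,172]],.1427,st)*1000).round(1));print((pix2world(d,[[249,163],[411,163],[255,249],[404,249]],.036,st)*1000).round(1))"
```

```text
[ 0.521  -0.3843  0.1266]
[[ 427.5 -330.3   72. ]
 [ 610.2 -314.9   72. ]]
[[ 441.4 -343.7  142.7]
 [ 590.6 -331.2  142.7]]
[[ 457.3 -353.2   36. ]
 [ 584.  -343.    36. ]
 [ 463.2 -426.3   36. ]
 [ 589.7 -416.    36. ]]
```

Rim gives tote (524,-386), bosses give casting (523.5,-385), held cover (520,-385). Shift x +3 and lower.

```bash
python3 -m creep '[{"dx":1,"dy":0,"dz":-10,"ax":0,"ay":0,"az":0,"hand":-1},{"dx":3,"dy":0,"dz":-22,"ax":0,"ay":0,"az":0,"hand":-1},{"dx":3,"dy":0,"dz":-34,"ax":0,"ay":0,"az":0,"hand":-1},{"dx":3,"dy":0,"dz":-46,"ax":0,"ay":0,"az":0,"hand":-1},{"dx":3,"dy":0,"dz":-56,"ax":0,"ay":0,"az":0,"hand":-1},{"dx":3,"dy":0,"dz":-64,"ax":0,"ay":0,"az":0,"hand":-1},{"dx":3,"dy":0,"dz":-70,"ax":0,"ay":0,"az":0,"hand":-1},{"dx":3,"dy":0,"dz":-75,"ax":0,"ay":0,"az":0,"hand":-1},{"dx":3,"dy":0,"dz":-78,"ax":0,"ay":0,"az":0,"hand":-1},{"dx":3,"dy":0,"dz":-78,"ax":0,"ay":0,"az":0,"hand":-1}]'
```

```text
time_s: 16.83
eef_pos: [0.5246, -0.3849, 0.0502]
tcp_rot: [-0.0, 0.678, 0.735, -0.0]
force: [0.3, -0.1, -1.9]
grip_width: 0.179
```

```bash
python3 -m creep '[{"dx":0,"dy":0,"dz":-2,"ax":0,"ay":0,"az":0,"hand":-1},{"dx":0,"dy":0,"dz":-4,"ax":0,"ay":0,"az":0,"hand":-1},{"dx":0,"dy":0,"dz":-6,"ax":0,"ay":0,"az":0,"hand":-1},{"dx":0,"dy":0,"dz":-7,"ax":0,"ay":0,"az":0,"hand":-1},{"dx":0,"dy":0,"dz":-8,"ax":0,"ay":0,"az":0,"hand":-1},{"dx":0,"dy":0,"dz":-9,"ax":0,"ay":0,"az":0,"hand":-1},{"dx":0,"dy":0,"dz":-9.5,"ax":0,"ay":0,"az":0,"hand":-1},{"dx":0,"dy":0,"dz":-10,"ax":0,"ay":0,"az":0,"hand":-1},{"dx":0,"dy":0,"dz":-10.5,"ax":0,"ay":0,"az":0,"hand":-1},{"dx":0,"dy":0,"dz":-10.5,"ax":0,"ay":0,"az":0,"hand":-1}]'
```

```text
time_s: 17.67
eef_pos: [0.5248, -0.385, 0.0407]
tcp_rot: [0.0, 0.678, 0.735, -0.0]
force: [-2.8, 2.0, 5.8]
grip_width: 0.178
```

```bash
python3 -m creep '[{"dx":0,"dy":0,"dz":0,"ax":0,"ay":0,"az":0,"hand":0.2},{"dx":0,"dy":0,"dz":0,"ax":0,"ay":0,"az":0,"hand":0.2},{"dx":0,"dy":0,"dz":0,"ax":0,"ay":0,"az":0,"hand":0.2},{"dx":0,"dy":0,"dz":0,"ax":0,"ay":0,"az":0,"hand":0.2},{"dx":0,"dy":0,"dz":5,"ax":0,"ay":0,"az":0,"hand":0.2},{"dx":0,"dy":0,"dz":20,"ax":0,"ay":0,"az":0,"hand":0.2},{"dx":0,"dy":0,"dz":50,"ax":0,"ay":0,"az":0,"hand":0.2},{"dx":0,"dy":0,"dz":80,"ax":0,"ay":0,"az":0,"hand":0.2},{"dx":0,"dy":0,"dz":110,"ax":0,"ay":0,"az":0,"hand":0.2},{"dx":0,"dy":0,"dz":135,"ax":0,"ay":0,"az":0,"hand":0.2}]'
python3 -m creep '[{"dx":1,"dy":40,"dz":0,"ax":0,"ay":0,"az":-0.005,"hand":0.2},{"dx":2,"dy":80,"dz":0,"ax":0,"ay":0,"az":-0.01,"hand":0.2},{"dx":3,"dy":120,"dz":0,"ax":0,"ay":0,"az":-0.015,"hand":0.2},{"dx":4,"dy":160,"dz":0,"ax":0,"ay":0,"az":-0.02,"hand":0.2},{"dx":5,"dy":200,"dz":0,"ax":0,"ay":0,"az":-0.025,"hand":0.2},{"dx":6,"dy":240,"dz":0,"ax":0,"ay":0,"az":-0.03,"hand":0.2},{"dx":7,"dy":280,"dz":0,"ax":0,"ay":0,"az":-0.035,"hand":0.2},{"dx":8,"dy":320,"dz":0,"ax":0,"ay":0,"az":-0.04,"hand":0.2},{"dx":9,"dy":360,"dz":0,"ax":0,"ay":0,"az":-0.045,"hand":0.2},{"dx":10,"dy":400,"dz":0,"ax":0,"ay":0,"az":-0.05,"hand":0.2}]'
python3 -m creep '[{"dx":1,"dy":40,"dz":0,"ax":0,"ay":0,"az":-0.005,"hand":0.2},{"dx":2,"dy":80,"dz":0,"ax":0,"ay":0,"az":-0.01,"hand":0.2},{"dx":3,"dy":120,"dz":0,"ax":0,"ay":0,"az":-0.015,"hand":0.2},{"dx":4,"dy":160,"dz":0,"ax":0,"ay":0,"az":-0.02,"hand":0.2},{"dx":5,"dy":200,"dz":0,"ax":0,"ay":0,"az":-0.025,"hand":0.2},{"dx":6,"dy":240,"dz":0,"ax":0,"ay":0,"az":-0.03,"hand":0.2},{"dx":7,"dy":280,"dz":0,"ax":0,"ay":0,"az":-0.035,"hand":0.2},{"dx":8,"dy":320,"dz":0,"ax":0,"ay":0,"az":-0.04,"hand":0.2},{"dx":8,"dy":355,"dz":0,"ax":0,"ay":0,"az":-0.045,"hand":0.2},{"dx":8,"dy":386,"dz":0,"ax":0,"ay":0,"az":-0.05,"hand":0.2}]'
python3 -c "
from h import *
shot('top')
wl([('gasket',.008)])
a,_=shot('top'); rect(a,'gasket',.008); rect(a,'cover',.058)"
```

```text
time_s: 18.5
eef_pos: [0.525, -0.3852, 0.1779]
tcp_rot: [0.001, 0.678, 0.735, 0.0]
force: [-0.7, -0.1, 0.4]
grip_width: 0.597
time_s: 19.33
eef_pos: [0.5346, 0.0169, 0.1757]
tcp_rot: [0.0, 0.697, 0.718, 0.0]
force: [1.4, 0.1, 0.7]
grip_width: 0.598
time_s: 20.17
eef_pos: [0.5423, 0.4035, 0.1755]
tcp_rot: [-0.0, 0.714, 0.7, 0.0]
force: [0.0, -0.9, -1.2]
grip_width: 0.601
tcp [541.6 407.8 175.4] tooly yaw -0.018 z [ 0.001  0.002 -1.   ] t 20.22 f [-2.8  1.7 -1.7] w 0.6
gasket 0.92 c 541 402 size 152 98 yaw -0.031
gasket 0.58 c 542 401 size 149 96 yaw -0.018
cover 0.57 c 524 -385 size 154 100 yaw 0.074
```

```bash
python3 -m creep '[{"dx":0,"dy":0.5,"dz":-20,"ax":0,"ay":0,"az":0,"hand":0.2},{"dx":0,"dy":0.5,"dz":-45,"ax":0,"ay":0,"az":0,"hand":0.2},{"dx":0,"dy":0.5,"dz":-75,"ax":0,"ay":0,"az":0,"hand":0.2},{"dx":0,"dy":0.5,"dz":-105,"ax":0,"ay":0,"az":0,"hand":0.2},{"dx":0,"dy":0.5,"dz":-130,"ax":0,"ay":0,"az":0,"hand":0.2},{"dx":0,"dy":0.5,"dz":-150,"ax":0,"ay":0,"az":0,"hand":0.2},{"dx":0,"dy":0.5,"dz":-162,"ax":0,"ay":0,"az":0,"hand":0.2},{"dx":0,"dy":0.5,"dz":-169,"ax":0,"ay":0,"az":0,"hand":0.2},{"dx":0,"dy":0.5,"dz":-172,"ax":0,"ay":0,"az":0,"hand":0.2},{"dx":0,"dy":0.5,"dz":-172,"ax":0,"ay":0,"az":0,"hand":0.2}]' 40
```

```text
time_s: 21.3
eef_pos: [0.5431, 0.4013, 0.0036]
tcp_rot: [0.0, 0.714, 0.7, 0.0]
force: [0.2, 0.3, 0.1]
grip_width: 0.602
```

```bash
python3 -m creep '[{"dx":-1,"dy":0,"dz":-1,"ax":0,"ay":0,"az":0,"hand":0.2},{"dx":-1,"dy":0,"dz":-1,"ax":0,"ay":0,"az":0,"hand":-1},{"dx":-1,"dy":0,"dz":-1,"ax":0,"ay":0,"az":0,"hand":-1},{"dx":-1,"dy":0,"dz":-1,"ax":0,"ay":0,"az":0,"hand":-1},{"dx":-1,"dy":0,"dz":-1,"ax":0,"ay":0,"az":0,"hand":-1},{"dx":-1,"dy":0,"dz":-1,"ax":0,"ay":0,"az":0,"hand":-1},{"dx":-1,"dy":0,"dz":-1,"ax":0,"ay":0,"az":0,"hand":-1},{"dx":-1,"dy":0,"dz":-1,"ax":0,"ay":0,"az":0,"hand":-1},{"dx":-1,"dy":0,"dz":-1,"ax":0,"ay":0,"az":0,"hand":-1},{"dx":-1,"dy":0,"dz":-1,"ax":0,"ay":0,"az":0,"hand":-1}]' 40
python3 -m creep '[{"dx":0,"dy":0,"dz":4,"ax":0,"ay":0,"az":0,"hand":-1},{"dx":0,"dy":0,"dz":10,"ax":0,"ay":0,"az":0,"hand":-1},{"dx":0,"dy":0,"dz":25,"ax":0,"ay":0,"az":0,"hand":-1},{"dx":0,"dy":0,"dz":45,"ax":0,"ay":0,"az":0,"hand":-1},{"dx":0,"dy":0,"dz":70,"ax":0,"ay":0,"az":0,"hand":-1},{"dx":0,"dy":0,"dz":95,"ax":0,"ay":0,"az":0,"hand":-1},{"dx":0,"dy":0,"dz":120,"ax":0,"ay":0,"az":0,"hand":-1},{"dx":0,"dy":0,"dz":140,"ax":0,"ay":0,"az":0,"hand":-1},{"dx":0,"dy":0,"dz":160,"ax":0,"ay":0,"az":0,"hand":-1},{"dx":0,"dy":0,"dz":170,"ax":0,"ay":0,"az":0,"hand":-1}]'
python3 -c "
from h import *
wl([('gasket',.008+.17)])
a,_=shot('top'); rect(a,'gasket',.178)"
```

```text
time_s: 22.13
eef_pos: [0.5421, 0.4018, 0.003]
tcp_rot: [0.0, 0.714, 0.7, 0.0]
force: [-1.1, 0.2, 5.2]
grip_width: 0.17
time_s: 22.97
eef_pos: [0.5425, 0.402, 0.1762]
tcp_rot: [0.0, 0.714, 0.7, 0.002]
force: [0.4, -0.5, -0.9]
grip_width: 0.17
tcp [542.5 402.  176.2] tooly yaw -0.02 z [ 0.004  0.002 -1.   ] t 22.97 f [ 0.4 -0.5 -0.9] w 0.17
gasket 0.59 c 541 402 size 155 99 yaw -0.024
gasket 0.7 c 521 -9 size 43 40 yaw 1.55
gasket 0.69 c 541 381 size 150 57 yaw -0.019
```

```bash
python3 -m creep '[{"dx":0,"dy":-15,"dz":0,"ax":0,"ay":0,"az":0.005,"hand":-1},{"dx":-1,"dy":-40,"dz":0,"ax":0,"ay":0,"az":0.01,"hand":-1},{"dx":-2,"dy":-72,"dz":0,"ax":0,"ay":0,"az":0.015,"hand":-1},{"dx":-3,"dy":-108,"dz":0,"ax":0,"ay":0,"az":0.02,"hand":-1},{"dx":-4,"dy":-144,"dz":0,"ax":0,"ay":0,"az":0.025,"hand":-1},{"dx":-5,"dy":-180,"dz":0,"ax":0,"ay":0,"az":0.03,"hand":-1},{"dx":-5,"dy":-216,"dz":0,"ax":0,"ay":0,"az":0.035,"hand":-1},{"dx":-6,"dy":-252,"dz":0,"ax":0,"ay":0,"az":0.04,"hand":-1},{"dx":-7,"dy":-288,"dz":0,"ax":0,"ay":0,"az":0.045,"hand":-1},{"dx":-8,"dy":-324,"dz":0,"ax":0,"ay":0,"az":0.05,"hand":-1}]'
python3 -m creep '[{"dx":-1,"dy":-36,"dz":0,"ax":0,"ay":0,"az":0.005,"hand":-1},{"dx":-2,"dy":-72,"dz":0,"ax":0,"ay":0,"az":0.01,"hand":-1},{"dx":-3,"dy":-108,"dz":0,"ax":0,"ay":0,"az":0.015,"hand":-1},{"dx":-4,"dy":-144,"dz":0,"ax":0,"ay":0,"az":0.02,"hand":-1},{"dx":-5,"dy":-180,"dz":0,"ax":0,"ay":0,"az":0.025,"hand":-1},{"dx":-6,"dy":-216,"dz":0,"ax":0,"ay":0,"az":0.03,"hand":-1},{"dx":-7,"dy":-252,"dz":0,"ax":0,"ay":0,"az":0.035,"hand":-1},{"dx":-8,"dy":-288,"dz":0,"ax":0,"ay":0,"az":0.04,"hand":-1},{"dx":-9,"dy":-324,"dz":0,"ax":0,"ay":0,"az":0.045,"hand":-1},{"dx":-10,"dy":-360,"dz":0,"ax":0,"ay":0,"az":0.05,"hand":-1}]'
python3 -m creep '[{"dx":0,"dy":-33,"dz":0,"ax":0,"ay":0,"az":0,"hand":-1},{"dx":0,"dy":-63,"dz":0,"ax":0,"ay":0,"az":0,"hand":-1},{"dx":0,"dy":-87,"dz":0,"ax":0,"ay":0,"az":0,"hand":-1},{"dx":0,"dy":-103,"dz":0,"ax":0,"ay":0,"az":0,"hand":-1},{"dx":0,"dy":-103,"dz":-8,"ax":0,"ay":0,"az":0,"hand":-1},{"dx":0,"dy":-103,"dz":-20,"ax":0,"ay":0,"az":0,"hand":-1},{"dx":0,"dy":-103,"dz":-32,"ax":0,"ay":0,"az":0,"hand":-1},{"dx":0,"dy":-103,"dz":-40,"ax":0,"ay":0,"az":0,"hand":-1},{"dx":0,"dy":-103,"dz":-40,"ax":0,"ay":0,"az":0,"hand":-1},{"dx":0,"dy":-103,"dz":-40,"ax":0,"ay":0,"az":0,"hand":-1}]'
python3 -c "
from h import *
d,st=wl([('gasket',.137)],'w7.png')"
```

```text
time_s: 24.0
eef_pos: [0.5327, 0.0758, 0.1708]
tcp_rot: [-0.001, 0.696, 0.718, -0.001]
force: [1.0, -0.3, -0.3]
grip_width: 0.169
time_s: 24.83
eef_pos: [0.5228, -0.284, 0.1706]
tcp_rot: [-0.001, 0.678, 0.735, -0.0]
force: [0.2, -0.1, -0.4]
grip_width: 0.166
time_s: 25.67
eef_pos: [0.5237, -0.3846, 0.1314]
tcp_rot: [-0.001, 0.678, 0.735, -0.0]
force: [0.5, -0.8, -0.4]
grip_width: 0.169
tcp [ 523.7 -384.6  131.4] tooly yaw 0.081 z [-0.001  0.001 -1.   ] t 25.67 f [ 0.5 -0.8 -0.4] w 0.169
gasket 0.65 c 522 -383 size 151 96 yaw 0.077
```

View pics/w7.png

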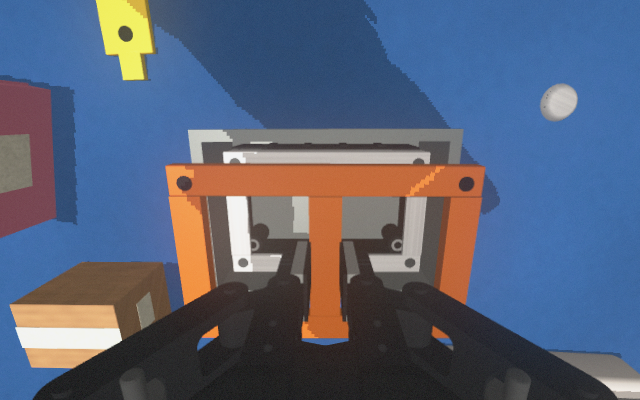

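The picture shows the gasket level and held by its bridge at (325,250), centred over the cover, which lies flat in the tote ((225..430),155). Lowering.

```bash
python3 -m creep '[{"dx":0,"dy":0,"dz":-10,"ax":0,"ay":0,"az":0,"hand":-1},{"dx":0,"dy":0,"dz":-20,"ax":0,"ay":0,"az":0,"hand":-1},{"dx":0,"dy":0,"dz":-30,"ax":0,"ay":0,"az":0,"hand":-1},{"dx":0,"dy":0,"dz":-40,"ax":0,"ay":0,"az":0,"hand":-1},{"dx":0,"dy":0,"dz":-48,"ax":0,"ay":0,"az":0,"hand":-1},{"dx":0,"dy":0,"dz":-54,"ax":0,"ay":0,"az":0,"hand":-1},{"dx":0,"dy":0,"dz":-59,"ax":0,"ay":0,"az":0,"hand":-1},{"dx":0,"dy":0,"dz":-63,"ax":0,"ay":0,"az":0,"hand":-1},{"dx":0,"dy":0,"dz":-65,"ax":0,"ay":0,"az":0,"hand":-1},{"dx":0,"dy":0,"dz":-65,"ax":0,"ay":0,"az":0,"hand":-1}]'
```

```text
time_s: 26.6
eef_pos: [0.5237, -0.3855, 0.0668]
tcp_rot: [-0.0, 0.678, 0.735, 0.0]
force: [-0.8, 0.2, -0.8]
grip_width: 0.169
```

```bash
python3 -m creep '[{"dx":0,"dy":0,"dz":-1,"ax":0,"ay":0,"az":0,"hand":-1},{"dx":0,"dy":0,"dz":-2,"ax":0,"ay":0,"az":0,"hand":-1},{"dx":0,"dy":0,"dz":-3,"ax":0,"ay":0,"az":0,"hand":-1},{"dx":0,"dy":0,"dz":-4,"ax":0,"ay":0,"az":0,"hand":-1},{"dx":0,"dy":0,"dz":-4.5,"ax":0,"ay":0,"az":0,"hand":-1},{"dx":0,"dy":0,"dz":-5,"ax":0,"ay":0,"az":0,"hand":-1},{"dx":0,"dy":0,"dz":-5.5,"ax":0,"ay":0,"az":0,"hand":-1},{"dx":0,"dy":0,"dz":-6,"ax":0,"ay":0,"az":0,"hand":-1},{"dx":0,"dy":0,"dz":-6,"ax":0,"ay":0,"az":0,"hand":-1},{"dx":0,"dy":0,"dz":-6,"ax":0,"ay":0,"az":0,"hand":-1}]'
```

```text
time_s: 27.43
eef_pos: [0.5238, -0.3855, 0.0611]
tcp_rot: [-0.0, 0.678, 0.735, 0.0]
force: [-0.4, 0.2, -1.3]
grip_width: 0.167
```

```bash
python3 -m creep '[{"dx":0,"dy":0,"dz":-0.7,"ax":0,"ay":0,"az":0,"hand":-1},{"dx":0,"dy":0,"dz":-1.4,"ax":0,"ay":0,"az":0,"hand":-1},{"dx":0,"dy":0,"dz":-1.4,"ax":0,"ay":0,"az":0,"hand":-1},{"dx":0,"dy":0,"dz":-1.4,"ax":0,"ay":0,"az":0,"hand":0.2},{"dx":0,"dy":0,"dz":-1.4,"ax":0,"ay":0,"az":0,"hand":0.2},{"dx":0,"dy":0,"dz":-1.4,"ax":0,"ay":0,"az":0,"hand":0.2},{"dx":0,"dy":0,"dz":-1.4,"ax":0,"ay":0,"az":0,"hand":0.2},{"dx":0,"dy":0,"dz":5,"ax":0,"ay":0,"az":0,"hand":0.2},{"dx":0,"dy":0,"dz":15,"ax":0,"ay":0,"az":0,"hand":0.2},{"dx":0,"dy":0,"dz":35,"ax":0,"ay":0,"az":0,"hand":0.2}]'
python3 -m creep '[{"dx":0,"dy":0,"dz":40,"ax":0,"ay":0,"az":0.0,"hand":0.2},{"dx":0,"dy":0,"dz":80,"ax":0,"ay":0,"az":0.0,"hand":0.2},{"dx":2,"dy":30,"dz":100,"ax":0,"ay":0,"az":0.1,"hand":0.2},{"dx":5,"dy":70,"dz":105,"ax":0,"ay":0,"az":0.2,"hand":0.2},{"dx":8,"dy":110,"dz":105,"ax":0,"ay":0,"az":0.3,"hand":0.2},{"dx":10,"dy":150,"dz":105,"ax":0,"ay":0,"az":0.4,"hand":0.2},{"dx":12,"dy":190,"dz":105,"ax":0,"ay":0,"az":0.5,"hand":0.2},{"dx":14,"dy":230,"dz":105,"ax":0,"ay":0,"az":0.5,"hand":0.2},{"dx":16,"dy":270,"dz":105,"ax":0,"ay":0,"az":0.5,"hand":0.2},{"dx":18,"dy":310,"dz":105,"ax":0,"ay":0,"az":0.5,"hand":0.2}]'
python3 -m creep '[{"dx":0,"dy":30,"dz":0,"ax":0,"ay":0,"az":0,"hand":0.2},{"dx":0,"dy":50,"dz":0,"ax":0,"ay":0,"az":0,"hand":0.2},{"dx":0,"dy":65,"dz":0,"ax":0,"ay":0,"az":0,"hand":0.2},{"dx":0,"dy":70,"dz":0,"ax":0,"ay":0,"az":0,"hand":0.2},{"dx":0,"dy":70,"dz":0,"ax":0,"ay":0,"az":0,"hand":0.2},{"dx":0,"dy":70,"dz":0,"ax":0,"ay":0,"az":0,"hand":0.2},{"dx":0,"dy":70,"dz":0,"ax":0,"ay":0,"az":0,"hand":0.2},{"dx":0,"dy":70,"dz":0,"ax":0,"ay":0,"az":0,"hand":0.2},{"dx":0,"dy":70,"dz":0,"ax":0,"ay":0,"az":0,"hand":0.2},{"dx":0,"dy":70,"dz":0,"ax":0,"ay":0,"az":0,"hand":0.2}]'
python3 -c "
from h import *
d,st=wl([('reset_knob',.087),('counter',.05)],'w8.png')
a,_=shot('top'); rect(a,'gasket',.066)"
```

```text
time_s: 28.27
eef_pos: [0.523, -0.3849, 0.0954]
tcp_rot: [-0.002, 0.678, 0.735, -0.0]
force: [0.2, 0.1, 0.1]
grip_width: 0.596
time_s: 29.1
eef_pos: [0.5417, -0.0737, 0.2024]
tcp_rot: [0.001, 0.475, 0.88, 0.0]
force: [0.6, 0.3, 0.1]
grip_width: 0.601
time_s: 29.93
eef_pos: [0.5418, -0.0061, 0.2011]
tcp_rot: [-0.0, 0.476, 0.88, -0.0]
force: [-0.1, 0.6, 0.3]
grip_width: 0.602
tcp [541.8  -6.1 201.1] tooly yaw 0.579 z [-0. -0. -1.] t 29.93 f [-0.1  0.6  0.3] w 0.602
reset_knob 0.95 c 541 0 size 47 41 yaw 1.532
reset_knob 0.45 c 546 4 size 100 85 yaw -0.028
reset_knob 0.16 c 384 -160 size 108 33 yaw -1.469
counter 0.69 c 552 -3 size 113 96 yaw -0.043
gasket 0.8 c 523 -385 size 153 100 yaw 0.091
gasket 0.17 c 700 -275 size 23 22 yaw -0.04
```

View pics/w8.png

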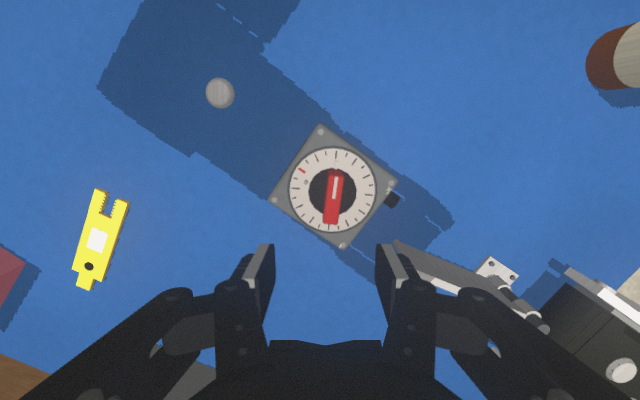

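The wing runs from its white pointer end (335,173) to (331,223). The zero mark is at (302,170), so the knob needs about 1 rad anticlockwise. The gate's free end (395,245) is well clear. Measuring axis and wing angle.

Run:
```python
from h import *
d,st=shot('wrist'); im=d['img'].astype(int)
roi=np.zeros(im.shape[:2],bool); roi[120:250,270:395]=1
r,g,b=im[...,0],im[...,1],im[...,2]
red=((r>120)&(g<90)&(b<90)&roi).astype(np.uint8)
white=((r>150)&(g>140)&(b>120)&roi).astype(np.uint8)
cs=sorted(cv2.findContours(red,cv2.RETR_EXTERNAL,cv2.CHAIN_APPROX_NONE)[0],key=cv2.contourArea)[::-1]
mk=None
for c in cs[:3]:
    w=pix2world(d,c.reshape(-1,2),.087,st)*1000
    print('red',cv2.contourArea(c),c.reshape(-1,2).mean(0),cv2.minAreaRect(w[:,:2].astype(np.float32)))
    if cv2.contourArea(c)<100: mk=c.reshape(-1,2).mean(0); print('mark',pix2world(d,[mk],.051,st)*1000)
c=max(cv2.findContours(white,cv2.RETR_EXTERNAL,cv2.CHAIN_APPROX_NONE)[0],key=cv2.contourArea)
w=pix2world(d,c.reshape(-1,2),.051,st)*1000
print('dial',cv2.fitEllipse(w[:,:2].astype(np.float32)))
print((pix2world(d,[[337,187]],.087,st)*1000))
g=d['img'][140:250,270:420,::-1]; cv2.imwrite('pics/knob.png',cv2.resize(g,None,fx=5,fy=5,interpolation=cv2.INTER_CUBIC))
```

```text
red 731.5 [332.52 197.68] ((545.3447265625, -0.8631229400634766), (13.676605224609375, 48.73490905761719), 26.163129806518555)
red 1.0 [301.5 170.6] ((509.1214294433594, 4.780185699462891), (0.7052777409553528, 5.0026535987854), 85.69902801513672)
mark [[510.10513428  -1.84774253  51.        ]]
dial ((546.7655029296875, -3.2240407466888428), (85.13532257080078, 85.24500274658203), 39.84387969970703)
[[543.09321729   9.58628697  87.        ]]
```

View pics/knob.png

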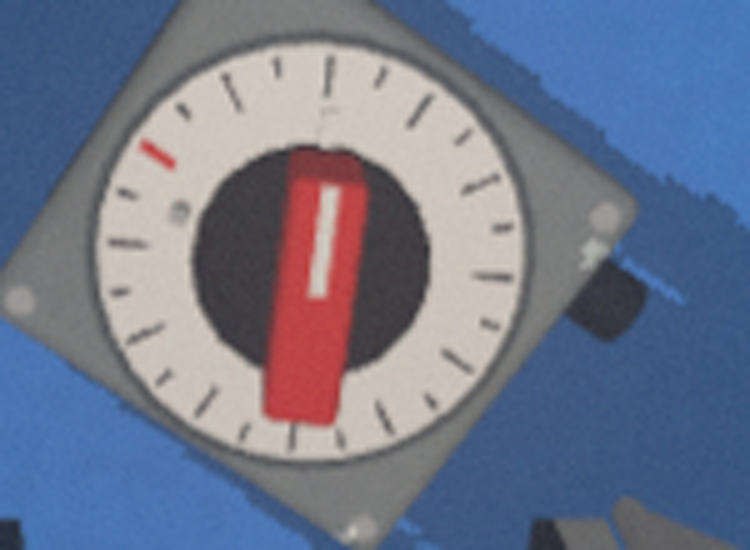

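Dial centre (546.5,-3) with the measured 85 mm diameter. Wing direction is 116°, zero mark at 178°, so 1.08 rad anticlockwise. Gripping across the wing at tool yaw 0.457.

```bash
python3 -m creep '[{"dx":2,"dy":1,"dz":-15,"ax":0,"ay":0,"az":-0.06,"hand":0},{"dx":4.5,"dy":3,"dz":-35,"ax":0,"ay":0,"az":-0.12,"hand":0},{"dx":4.5,"dy":3,"dz":-60,"ax":0,"ay":0,"az":-0.12,"hand":0},{"dx":4.5,"dy":3,"dz":-80,"ax":0,"ay":0,"az":-0.12,"hand":0},{"dx":4.5,"dy":3,"dz":-100,"ax":0,"ay":0,"az":-0.12,"hand":0},{"dx":4.5,"dy":3,"dz":-118,"ax":0,"ay":0,"az":-0.12,"hand":0},{"dx":4.5,"dy":3,"dz":-130,"ax":0,"ay":0,"az":-0.12,"hand":0},{"dx":4.5,"dy":3,"dz":-136,"ax":0,"ay":0,"az":-0.12,"hand":0},{"dx":4.5,"dy":3,"dz":-138,"ax":0,"ay":0,"az":-0.12,"hand":0},{"dx":4.5,"dy":3,"dz":-138,"ax":0,"ay":0,"az":-0.12,"hand":0}]' 30
python3 -m creep '[{"dx":0,"dy":0,"dz":0,"ax":0,"ay":0,"az":0,"hand":-0.3},{"dx":0,"dy":0,"dz":0,"ax":0,"ay":0,"az":0,"hand":-0.5},{"dx":0,"dy":0,"dz":0,"ax":0,"ay":0,"az":0,"hand":-1},{"dx":0,"dy":0,"dz":0,"ax":0,"ay":0,"az":0,"hand":-1},{"dx":0,"dy":0,"dz":0,"ax":0,"ay":0,"az":0,"hand":-1},{"dx":0,"dy":0,"dz":0,"ax":0,"ay":0,"az":0,"hand":-1},{"dx":0,"dy":0,"dz":0,"ax":0,"ay":0,"az":0,"hand":-1},{"dx":0,"dy":0,"dz":0,"ax":0,"ay":0,"az":0,"hand":-1},{"dx":0,"dy":0,"dz":0,"ax":0,"ay":0,"az":0,"hand":-1},{"dx":0,"dy":0,"dz":0,"ax":0,"ay":0,"az":0,"hand":-1}]'
```

```text
time_s: 31.07
eef_pos: [0.5465, -0.0025, 0.0633]
tcp_rot: [0.0, 0.527, 0.85, 0.0]
force: [0.3, 0.2, -0.4]
grip_width: 0.499
time_s: 31.9
eef_pos: [0.5476, -0.0022, 0.0642]
tcp_rot: [0.001, 0.527, 0.85, 0.001]
force: [4.2, 3.1, 1.4]
grip_width: 0.156
```

```bash
python3 -m creep '[{"dx":0,"dy":0,"dz":0,"ax":0,"ay":0,"az":0.1,"hand":-1},{"dx":0,"dy":0,"dz":0,"ax":0,"ay":0,"az":0.2,"hand":-1},{"dx":0,"dy":0,"dz":0,"ax":0,"ay":0,"az":0.3,"hand":-1},{"dx":0,"dy":0,"dz":0,"ax":0,"ay":0,"az":0.4,"hand":-1},{"dx":0,"dy":0,"dz":0,"ax":0,"ay":0,"az":0.5,"hand":-1},{"dx":0,"dy":0,"dz":0,"ax":0,"ay":0,"az":0.6,"hand":-1},{"dx":0,"dy":0,"dz":0,"ax":0,"ay":0,"az":0.7,"hand":-1},{"dx":0,"dy":0,"dz":0,"ax":0,"ay":0,"az":0.8,"hand":-1},{"dx":0,"dy":0,"dz":0,"ax":0,"ay":0,"az":0.9,"hand":-1},{"dx":0,"dy":0,"dz":0,"ax":0,"ay":0,"az":0.98,"hand":-1}]'
python3 -c "
from h import *
s=telemetry.read_state();print(s['wrist_torque'].round(2),toolyaw(s)[0])"
```

```text
time_s: 32.73
eef_pos: [0.5475, -0.0025, 0.0642]
tcp_rot: [0.002, 0.063, 0.998, 0.0]
force: [1.9, 0.8, 2.1]
grip_width: 0.156
[ 0.   -0.46 -0.05] 1.4451430035965525
```

```bash
python3 -m creep '[{"dx":0,"dy":0,"dz":0,"ax":0,"ay":0,"az":0.03,"hand":-1},{"dx":0,"dy":0,"dz":0,"ax":0,"ay":0,"az":0.05,"hand":-1},{"dx":0,"dy":0,"dz":0,"ax":0,"ay":0,"az":0.07,"hand":-1},{"dx":0,"dy":0,"dz":0,"ax":0,"ay":0,"az":0.08,"hand":-1},{"dx":0,"dy":0,"dz":0,"ax":0,"ay":0,"az":0.09,"hand":-1},{"dx":0,"dy":0,"dz":0,"ax":0,"ay":0,"az":0.1,"hand":-1},{"dx":0,"dy":0,"dz":0,"ax":0,"ay":0,"az":0.11,"hand":-1},{"dx":0,"dy":0,"dz":0,"ax":0,"ay":0,"az":0.12,"hand":-1},{"dx":0,"dy":0,"dz":0,"ax":0,"ay":0,"az":0.12,"hand":-1},{"dx":0,"dy":0,"dz":0,"ax":0,"ay":0,"az":0.12,"hand":-1}]'
python3 -c "
from h import *
s=telemetry.read_state();print(s['wrist_torque'].round(2),toolyaw(s)[0])"
```

```text
time_s: 33.57
eef_pos: [0.5475, -0.0025, 0.0642]
tcp_rot: [0.002, 0.006, 1.0, 0.0]
force: [3.4, 2.3, 7.1]
grip_width: 0.157
[ 0.08 -0.67 -0.79] 1.5581990557965333
```

Torque about z rose from 0.05 to 0.79 Nm against 0.04 Nm friction, so the knob is on its stop. Release, rise and check.

```bash
python3 -m creep '[{"dx":0,"dy":0,"dz":0,"ax":0,"ay":0,"az":0,"hand":0},{"dx":0,"dy":0,"dz":0,"ax":0,"ay":0,"az":0,"hand":0},{"dx":0,"dy":0,"dz":0,"ax":0,"ay":0,"az":0,"hand":0},{"dx":0,"dy":0,"dz":0,"ax":0,"ay":0,"az":0,"hand":0},{"dx":0,"dy":0,"dz":5,"ax":0,"ay":0,"az":0,"hand":0},{"dx":0,"dy":0,"dz":20,"ax":0,"ay":0,"az":0,"hand":0},{"dx":0,"dy":0,"dz":50,"ax":0,"ay":0,"az":0,"hand":0},{"dx":0,"dy":0,"dz":85,"ax":0,"ay":0,"az":0,"hand":0},{"dx":0,"dy":0,"dz":120,"ax":0,"ay":0,"az":0,"hand":0},{"dx":0,"dy":0,"dz":140,"ax":0,"ay":0,"az":0,"hand":0}]'
python3 - <<'E'
from h import *
d,st=wl([]); im=d['img'].astype(int)
r,g,b=im[...,0],im[...,1],im[...,2]
roi=np.zeros(r.shape,bool); roi[80:260,240:440]=1
red=((r>120)&(g<90)&(b<90)&roi).astype(np.uint8)
for c in sorted(cv2.findContours(red,cv2.RETR_EXTERNAL,cv2.CHAIN_APPROX_NONE)[0],key=cv2.contourArea)[::-1][:2]:
    w=pix2world(d,c.reshape(-1,2),.087,st)*1000
    print('red',cv2.contourArea(c),c.reshape(-1,2).mean(0),cv2.minAreaRect(w[:,:2].astype(np.float32)))
a,_=shot('top'); s,_=shot('scene')
rect(a,'gasket',.066); rect(a,'tote',.072)
for t in ['gate_tip','bottle','pusher','thread_gauge','cap_a','spanner','carton']:
    for o in look_for(a,t)[:2]: print(t,round(o['p'],2),np.round(o['centre'],3))
p1=cv2.resize(d['img'][100:280,220:460],(640,480))[:,:,::-1]
p2=cv2.resize(s['img'][210:330,170:330],(640,480),interpolation=cv2.INTER_CUBIC)[:,:,::-1]
cv2.imwrite('pics/fin.png',cv2.resize(np.hstack([p1,p2]),(800,300)))
E
```

```text
time_s: 34.4
eef_pos: [0.5471, -0.0026, 0.2072]
tcp_rot: [0.002, 0.005, 1.0, -0.0]
force: [0.2, -0.9, 0.6]
grip_width: 0.495
tcp [547.1  -2.6 207.2] tooly yaw 1.56 z [ 0.004 -0.    -1.   ] t 34.4 f [ 0.2 -0.9  0.6] w 0.495
red 667.0 [325.16923077 194.57692308] ((544.3519287109375, -2.67948055267334), (13.431928634643555, 47.98704147338867), 89.02693939208984)
red 0.0 [326.  153.5] ((505.8380432128906, -1.7452073097229004), (1.301988959312439e-06, 4.344955921173096), 89.45088958740234)
gasket 0.91 c 523 -386 size 151 99 yaw 0.073
gasket 0.32 c 490 -553 size 159 34 yaw -0.026
tote 0.78 c 183 -355 size 182 135 yaw -0.12
tote 0.72 c 325 -493 size 86 83 yaw 0.086
gate_tip 0.42 [ 0.775 -0.003  0.087]
bottle 0.72 [0.713 0.267 0.142]
pusher 0.73 [0.344 0.281 0.016]
thread_gauge 0.93 [ 0.353 -0.229  0.005]
spanner 0.9 [ 0.507 -0.575  0.006]
carton 0.84 [ 0.323 -0.492  0.071]
carton 0.29 [ 0.516 -0.341  0.043]
```

View pics/fin.png

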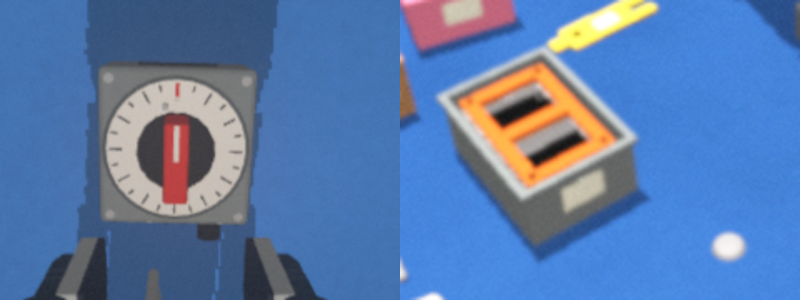

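The left half shows the pointer (176,120) right at the red mark (177,90). The right half shows the gasket lying flat and level inside the rim of the grey tote. Handing in.

```bash
python3 -c "
from h import *
print(close_job())"
```

```text
the job is handed in; nothing more can be done
None
```

The three parts are packed in the grey tote in the order asked: casting on the floor, cover on it, gasket frame on top. The reset knob is back at its zero stop. I handed the job in at about 35 s of the 72 s allowed; no verdict is reported.

- **Packing:** by the top camera the casting ended at (521, -385) mm, the cover at (524, -385) and the gasket at (523, -386). The tote is at about (524, -386). All are within about 3 mm and lie along the tote's length. The wrist force showed the casting and cover touching down before release. The gasket's touch was too light to see, so I lowered it about 1 mm more and then let go.
- **Knob:** it turned about 1.1 rad anticlockwise until the torque rose to about 0.8 Nm. In the last picture the pointer is at the red mark, about 0.015 rad off by measurement.
- **Bystanders:** the bottle, thread gauge, spanner and carton read within about 4 mm of where they started.
- **Checks that disagreed or failed:** the pusher read 22 mm away in y and the gate reading 48 mm away in x. I put both down to the arm partly covering them in the top view. The arm was never moved near either and no unexpected force showed, but I did not measure them again. The last top view found neither cap (one still shows in the last scene picture). It also missed the grey tote, which the scene camera shows.

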